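# Turn the counting slide round under the imager's stage clip

### The arm

A 6-joint arm with a two-finger parallel gripper is mounted at the origin on a cart in front of the work surface, level with it; the furniture and walls round the work are solid. World frame = base frame: x ahead of the robot, y to its left, z up, the work surface at z = 0. Lengths are in m, angles in rad, forces in N, time in s.
With the tool pointing down it reaches from about 0.25 to 0.725 m from the base axis. Payload 4 kg.
Tool frame: the origin (TCP) lies at the very end of the fingers, on their centre line; the grasp point (between the pads) lies 19 mm behind it; z points along the fingers, y is the line along which they close (so a half turn about z gives the same grasp; the last joint's range is limited). The gripper opens to 85 mm and grips with 20 to 120 N. Pads are 22 mm wide; open, the fingers measure 114 mm over their backs; the gripper's body (76 mm by 85 mm) begins 54 mm behind the grasp point. The pads swing forward as they close: fully open they stand 13 mm farther back than shut.
Start: joints at [1.279, 0.241, 0.005, 1.335, 0, 1.571], TCP at [0.144, 0.479, 0.231] pointing down, gripper open.
Joint ranges: [-2.72, 2.72], [-1.05, 1.87], [-1.09, 1.28], [-1.99, 2.15], [-1.42, 1.44], [-3.14, 3.14]. Speed limits (rad/s): [2.79, 2.79, 3.14, 3.14, 3.14, 3.14].

### API

Orientations are given as a unit quaternion [x, y, z, w].
In Python, from workcell import telemetry, vision, workorder gives the robot as it stands.
- The arm moves only by the shell command python3 -m inch 'ROWS'. ROWS is JSON, a list of rows, each a list of 3 entries, a list of its own where there are three numbers: the turn, a rotation vector about the tool's x, y, z scaled (see below), then the shift along the tool's x, y, z scaled (see below), then the closure, from -1 (fully open) to 1 (shut). A call has 1 to 10 rows; each row shifts and turns the commanded pose from where the row before left it, along the tool's axes as they then stand; what a row does not reach is not made up. The controller multiplies each number of a shift by 0.3 m and each number of a turn by 360 degrees. A row lasts 1/12 s, in which the tool goes at most 41.7 mm and 7.16 degrees, less where a joint would pass 70% of its speed; a pose out of reach is approached as far as the arm can. A call with a number of a shift or a turn outside -1 to 1 is refused whole. A call with a gripper value outside its range is refused whole. The fingers move at their own pace and stop on an object; the grip force is fixed at half the most. Time passes only in rows, so rows that do not move let the fingers close. It gives the time, the measured TCP pose, the force, the opening and the grip force at its end, in the units of the state.
- telemetry.get_obs(): the state, without advancing time (a new reading comes with each control period).
- vision.camera(name): name is "side" or "top"; returns a dict with "img" (420x560x3 uint8, red, green, blue), "fov_y" (degrees; the focal length in pixels is half the picture's height over the tangent of half this angle, whatever the lens; pixels are square), "cx", "cy" (the principal point, pixels), "pose" (4x4, takes a point from camera to world coordinates). Camera axes: x right, y up, looking along -z (the intrinsics and any distortion apply to the point x, -y, -z); pixel columns grow to the right and rows downward; lengths in m; the calibration is good to about 2 mm. A picture is of the moment at which its call begins. There is no depth.
- workorder.job_done(): hands the job in; it is judged then, once.
The state is a dict: "clock": time; "joint_pos": joint angles; "joint_vel": joint speeds; "tau": joint torques, N m; "eef_pos": TCP position; "tool_rot": TCP orientation; "ft_force": force on the tool from outside, world axes, zero at the start; "ft_torque": the same for the moment, N m; "grip_width": finger opening in m; "grasp_force": force on a finger pad.
Only numpy, scipy, OpenCV 4.12 (cv2) and the standard library are available. Lean on these libraries where they do the work, as an engineer would, in place of code of your own. Each camera call takes 0.05 s, during which the arm holds its last target. There are 200 camera calls.

### The job

The counting slide is clipped on the slide imager the wrong way round: its writing panel lies over the lens. Swing the stage clip well clear while the slide stays where it is, take the slide out and lay it back flat, same face up, turned end for end and snug in the corner of the L-shaped stop so that its counting chamber is over the lens. Then swing the clip back so that its foot sits well onto the slide's near long edge and presses it down, without covering the chamber; leave the other things on the worktop where they are.

Things in the scene. Friction and masses are not known exactly. Their poses are not given: they have to be found in the camera images.
- imager: the slide imager, fixed: a low white housing 170 (x) by 200 (y) mm, with a flat dark stage on top, 54 mm above the worktop. Origin under its centre at worktop level; x points to its far side, y to its left, z up; its yaw varies. A slide that is home has its centre at x = +25, y = +10 mm, its length along y. Focus knobs stand out 20 mm on the right, below the stage
- stop_corner (a point): inner corner of the L-shaped aluminium stop on the stage, at x = +40, y = -28, z = 54 mm of the imager; bars 9 mm high, 6 mm thick. The far bar runs from here 38 mm to the left (y = +10), so only behind the right half of the slide; the left half has finger room on both long sides. The right bar runs 26 mm towards the robot. A slide that is home lies against both bars
- lens (a point): centre of the round lens window (18 mm across, flush) in the stage, at x = +25, y = -10, z = 54 mm of the imager; hidden under the slide's right half
- pivot (a point): the clip's pivot screw on the stage, at x = -23, y = -28, z = 54 mm of the imager; the swing axis is vertical. Its head is 17 mm across and stands 14 mm above the stage
- clip (a joint): swing of the steel clip about its pivot screw, rad, counter-clockwise from above, -0.35 to 1.75; stays where left. At 0 the clip points 45 degrees left of the imager's +x, its foot 7.5 mm inside the near long edge of a slide that is home (0 +-0.08 is good); below -0.15 it nears the chamber, above 0.3 it is off the slide, 1.2 is well clear. Swinging shut pushes the slide to the corner
- clip_leaf: the clip's springy strip, 10 mm wide, top 11.6 mm above the stage. Origin 7 mm from the pivot axis, x along it to the foot. It presses on the slide with about 2 N and flexes up at its root by up to 0.35 rad with little more force. Off the slide its foot hangs 3 mm above the stage, below the slide's top: lift the knob about 4 mm to bring the foot over the edge, or let its sloping rim ride up
- clip_knob (a point): middle height of the steel finger knob on the leaf, 38 mm from the pivot axis: an upright round pin 11 mm across that stands from 12 to 27 mm above the stage; pinch it from above or push it sideways
- clip_foot (a point): centre of the underside of the clip's round black foot (12 mm across, 4 mm high, sloping rim), 57.3 mm from the pivot axis
- slide: the counting slide, loose: white plastic, 30 (x) by 76 (y) by 6 (z) mm, about 35 g. Origin at the centre of its underside, z up through its top face. The clear chamber window is towards its +y end, the paper writing panel towards its -y end. At the start it lies within 4 mm of the stop, under the clip, +y end to the left (wrong way round). Grip it by its long edges (30 mm)
- chamber (a point): middle of the counting chamber (a ruled field 13 by 9 mm) in the slide's clear window (16 by 23 mm), 20 mm from the slide's centre towards its +y end, 3 mm above the underside; straight above the lens when the slide is home the right way round
- needle_box_1: bystander: loose carton 106 x 78 x 30 mm at the right, origin under its centre
- cotton_canister: bystander: loose grey canister with lid, 84 mm across, 111 mm high, at the left, origin under its centre
- surgical_tape: bystander: loose roll of tape 59 mm across, 25 mm high, at the front left, origin under its centre. The worktop between imager and needle box, round x = 0.47, y = -0.27 in the robot's frame, is free
Things that resemble listed ones, but are neither listed nor needed, are in the scene too. Of the things like the slide, leave any that is yellow; of the rest the smaller one is meant.

How it is judged:
On the way, in this order (a step that is already met when the one before it is completed fails the run):
1. the clip is swung well clear (0.6 rad or more) with the slide still lying at its place on the stage (value of joint clip above 0.6 rad and distance of slide from where it was at the start of the episode below 0.015 m), for 0.1 s.
2. the slide lies home in the corner of the stop, turned round with its chamber over the lens, while the clip is still clear of it (horizontal distance between chamber and lens below 0.008 m and angle between the y axis of slide and the y axis of imager, either way round below 0.15 rad and angle between slide's own z axis and vertical below 0.06 rad and z of slide in the frame of imager below 0.0565 m and value of joint clip above 0.35 rad), for 0.2 s.
At the end, for the whole second after the job is handed in: Slide flat and face up against the L-shaped stop (chamber within 3 mm of the lens axis, straight to 0.06 rad); clip foot centre at least 1.5 mm inside its near long edge and over 13.5 mm from the chamber's middle, pressing with 0.5 N or more; slide at rest (horizontal distance between chamber and lens below 0.003 m and angle between the y axis of slide and the y axis of imager, either way round below 0.06 rad and angle between slide's own z axis and vertical below 0.06 rad and z of slide in the frame of imager below 0.0565 m and x of clip_foot in the frame of imager above 0.0115 m and horizontal distance between clip_foot and chamber above 0.0135 m and contact force between clip_leaf and slide above 0.5 N and linear speed of slide below 0.01 m/s); the robot touches nothing.
It fails at once if a bystander is pushed more than 25 mm or knocked over (distance of any of needle_box_1, cotton_canister, surgical_tape from where it was at the start of the episode above 0.025 m or angle between cotton_canister's own z axis and vertical above 0.5 rad).
It fails at once if the slide falls off the worktop (height (world z) of slide below -0.03 m).
It also fails if it takes over 72 s, if anything falls off the work surface, if the arm or the gripper's body presses on something with over 40 N, if the wrist force passes 120 N, or if a joint passes its speed limit or range.

## Working session

There is one attempt and no reset: what is moved stays moved. The work goes in short steps, Python scripts to look and compute and a shell command to move; the robot and the scene stay as the last step left them, time stands still between calls to the robot, and variables do not carry over. Pictures are saved under pics/ and viewed, at most 10 in all, crops included, and the job is handed in when it is done.

```bash
ls; mkdir -p pics
python3 - <<'E'
from workcell import telemetry, vision
import cv2,numpy as np
o=telemetry.get_obs(); print(o)
for n in("side","top"):
    c=vision.camera(n); cv2.imwrite(f"pics/{n}0.png",c["img"][:,:,::-1]); print(n,{k:v for k,v in c.items() if k!="img"})
E
```

```text
pics
{'clock': 0.0, 'joint_pos': array([ 1.27899596e+00,  2.41438253e-01,  3.69035949e-03,  1.33516963e+00,
       -4.44690789e-06,  1.57081796e+00]), 'joint_vel': array([ 1.30427998e-03,  8.77019345e-04,  9.24220842e-04,  5.36526476e-04,
       -6.69209611e-05, -1.12293026e-03]), 'tau': array([ 1.40953271e-04, -3.72320616e+01,  2.52407169e+01,  1.68606872e-02,
        3.51447102e-05,  6.95002626e-06]), 'eef_pos': array([0.14365652, 0.47825331, 0.23038739]), 'tool_rot': array([ 1.45393726e-01,  9.89373306e-01, -1.04965538e-03, -1.51981979e-04]), 'ft_force': array([-0.21528378, -0.77448261, -0.01717181]), 'ft_torque': array([ 0.02505815, -0.01147615, -0.00053098]), 'grasp_force': 0.0, 'grip_width': 0.08538769279875016}
side {'fov_y': 56.38052956432829, 'cx': 271.1983854157379, 'cy': 205.17966213967028, 'pose': array([[ 0.93066473,  0.19451236, -0.309884  ,  0.08743071],
       [-0.36572199,  0.47022974, -0.80320073, -1.05169771],
       [-0.0105158 ,  0.86084199,  0.50876368,  0.73206078],
       [ 0.        ,  0.        ,  0.        ,  1.        ]])}
top {'fov_y': 48.68231384220857, 'cx': 277.1588048883336, 'cy': 208.97769303182275, 'pose': array([[ 0.01331928,  0.98902945, -0.14711678,  0.30081445],
       [-0.99980909,  0.01106943, -0.01610106, -0.03520537],
       [-0.01429593,  0.14730315,  0.98898807,  1.24880993],
       [ 0.        ,  0.        ,  0.        ,  1.        ]])}
```

View pics/top0.png

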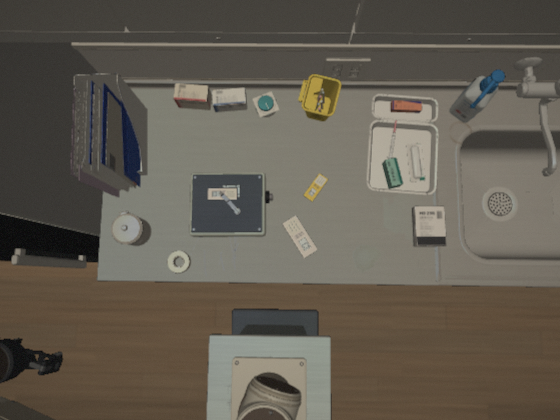

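View pics/side0.png

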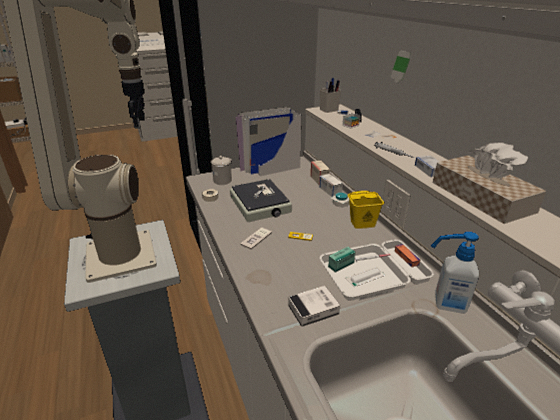

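The top view shows three slide-like things: the white slide under the clip at (222,193), a yellow one at (316,187) and a larger white card at (300,236). I choose the one on the stage: it isn't yellow and it's the smaller white one. I'll check it in a close crop.

```bash
cat > h.py <<'E'
import numpy as np,cv2
from workcell import telemetry,vision
from scipy.spatial.transform import Rotation as R
def ray(c,px,z):
    px=np.atleast_2d(px).astype(float); f=210/np.tan(np.radians(c["fov_y"]/2)); P=c["pose"]
    d=np.c_[(px[:,0]-c["cx"])/f,-(px[:,1]-c["cy"])/f,-np.ones(len(px))]@P[:3,:3].T
    return P[:3,3]+d*((z-P[2,3])/d[:,2])[:,None]
def proj(c,p):
    f=210/np.tan(np.radians(c["fov_y"]/2)); P=c["pose"]
    q=(np.atleast_2d(p)-P[:3,3])@P[:3,:3]
    return np.c_[c["cx"]-f*q[:,0]/q[:,2],c["cy"]+f*q[:,1]/q[:,2]]
E
python3 - <<'E'
from h import *
t=vision.camera("top");s=vision.camera("side")
a=cv2.resize(t["img"][165:245,182:282],None,fx=8,fy=8,interpolation=cv2.INTER_CUBIC)[:600]
b=cv2.resize(s["img"][170:225,222:302],None,fx=10,fy=10,interpolation=cv2.INTER_CUBIC)
cv2.imwrite("pics/a.png",a[:,:,::-1]);cv2.imwrite("pics/b.png",b[:,:,::-1])
g=t["img"].astype(int)
m=np.zeros(g.shape[:2],np.uint8); sub=g[160:250,180:280].max(2); m[160:250,180:280]=(sub<75)
cs,_=cv2.findContours(m,cv2.RETR_EXTERNAL,cv2.CHAIN_APPROX_NONE)
c=max(cs,key=cv2.contourArea); print(cv2.minAreaRect(c),cv2.contourArea(c))
box=cv2.boxPoints(cv2.minAreaRect(c)); print(ray(t,box,.054))
E
```

```text
((226.5, 203.0), (56.0, 69.0), 90.0) 3700.0
[[0.56665699 0.21013587 0.054     ]
 [0.56849859 0.02799174 0.054     ]
 [0.42051778 0.02526088 0.054     ]
 [0.41839256 0.20414082 0.054     ]]
```

View pics/a.png

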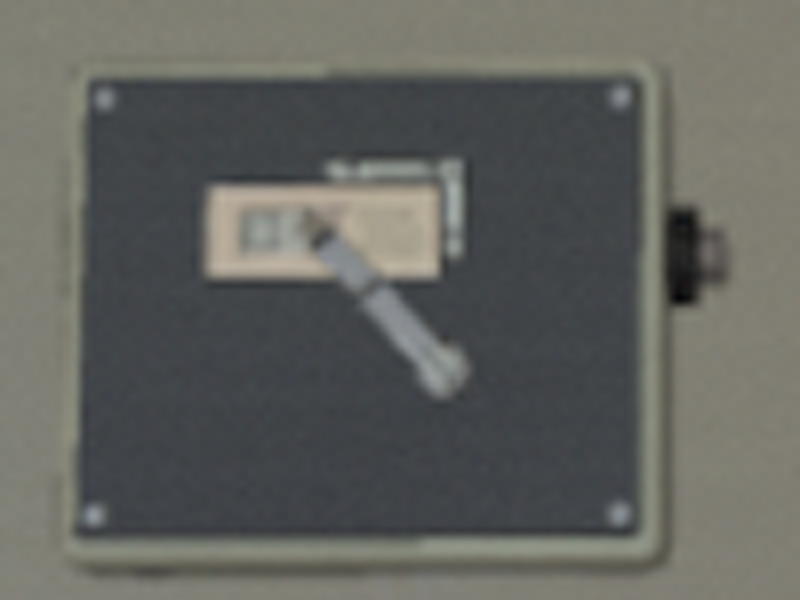

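View pics/b.png

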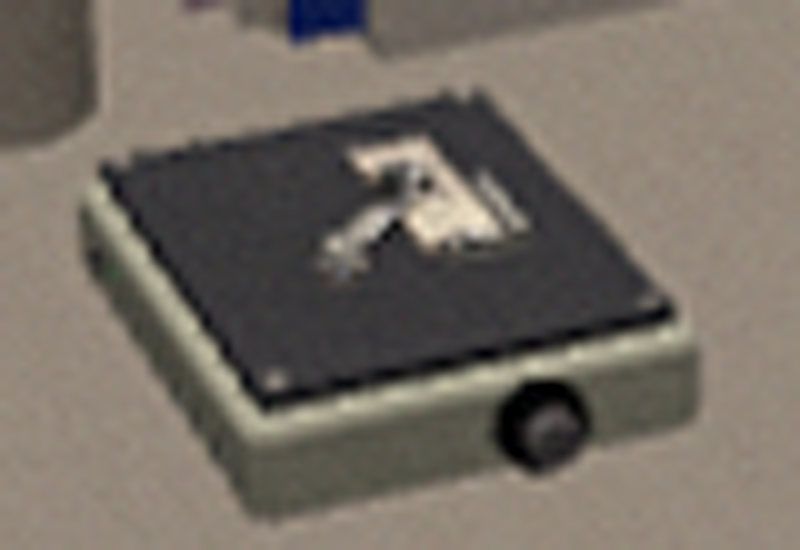

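Run:
```python
from h import *
t=vision.camera("top");s=vision.camera("side")
T=lambda L:np.array(L,float)/8+[182-.44,165-.44]
S=lambda L:np.array(L,float)/10+[222-.45,170-.45]
w=ray(t,T([[104,99],[620,98],[93,516],[620,515]]),.0545);print("screws",w,w.mean(0))
print("edges yaw",[np.degrees(np.arctan2(*(d[:2]*[1,1]))) for d in (w[0]-w[1],w[2]-w[3])],[np.degrees(np.arctan2(-d[1],d[0])) for d in(w[0]-w[2],w[1]-w[3])])
st=ray(t,T([[88,78],[640,78],[78,537],[640,537]]),.054);print("stage",st,st.mean(0))
print("slide",ray(t,T([[205,183],[440,183],[205,280],[440,280]]),.06))
print("pivot",ray(t,T([[443,370]]),.068),"foot",ray(t,T([[313,220]]),.06),"knob",ray(t,T([[365,280]]),.081), "corner",ray(t,T([[442,182]]),.06))
# side view
ss=ray(s,S([[275,380],[650,302]]),.0545);print("side screws(BR,TR)",ss)
print("side stage (BL,BR,TR)",ray(s,S([[105,165],[268,405],[672,312]]),.054))
```

```text
screws [[0.56140364 0.20305763 0.0545    ]
 [0.56346967 0.03298071 0.0545    ]
 [0.42342519 0.20116551 0.0545    ]
 [0.42576903 0.03035466 0.0545    ]] [0.49351688 0.11688963 0.0545    ]
edges yaw [np.float64(-0.6959750091609417), np.float64(-0.7861562414492759)] [np.float64(-0.7856534056346616), np.float64(-1.092540915160997)]
stage [[0.56853246 0.2087293  0.054     ]
 [0.57037037 0.02655065 0.054     ]
 [0.41659047 0.20586108 0.054     ]
 [0.41875759 0.02377974 0.054     ]] [0.49356272 0.11623019 0.054     ]
slide [[0.53252054 0.16777077 0.06      ]
 [0.53332833 0.09090603 0.06      ]
 [0.50039942 0.16662763 0.06      ]
 [0.50123356 0.09006426 0.06      ]]
pivot [[0.47053946 0.08748491 0.068     ]] foot [[0.52061452 0.132044   0.06      ]] knob [[0.49743187 0.11183987 0.081     ]] corner [[0.53366739 0.09026116 0.06      ]]
side screws(BR,TR) [[0.42543173 0.03190639 0.0545    ]
 [0.56304774 0.03211846 0.0545    ]]
side stage (BL,BR,TR) [[0.41706933 0.20444348 0.054     ]
 [0.41831768 0.01819822 0.054     ]
 [0.56766867 0.02360249 0.054     ]]
```

The pictures show the clip's pivot at top-crop pixel (443,370), and the leaf running to its foot near (315,225). The slide spans (205,183)–(440,280) with its clear window to the left. The stop bars are at (390,170) and (453,210). The side crop agrees, so the choice is confirmed.

Imager centre ≈ (0.4935, 0.1167), yaw ≈ 0.014 rad.

```bash
cat > st.py <<'E'
import sys
from h import *
# usage: st.py x y z yaw_y_deg : remaining in tool axes (scaled units) 
o=telemetry.get_obs(); r=R.from_quat(o["tool_rot"]); M=r.as_matrix()
yaw=np.degrees(np.arctan2(M[1,1],M[0,1]))
print("t%.2f"%o["clock"],"p",o["eef_pos"].round(4),"yawY %.2f"%yaw,"tilt",M[:,2].round(4)[:2],"w %.4f gf %.1f"%(o["grip_width"],o["grasp_force"]),"F",o["ft_force"].round(1),"j",o["joint_pos"].round(2))
if len(sys.argv)>3:
    d=np.array([float(v) for v in sys.argv[1:4]])-o["eef_pos"]; print("shift units",(M.T@d/.3).round(4),"mm",(M.T@d*1000).round(1))
if len(sys.argv)>4: print("turn z units %.4f"%(-((float(sys.argv[4])-yaw+180)%360-180)/360))
E
python3 -m inch '[[[0,0,-0.0195],[0,0,0],0.3],[[0,0,0],[0,0,0],0.3]]'; python3 st.py .4994 .1135 .13 131.5
```

```text
clock: 0.47
eef_pos: [0.1438, 0.4788, 0.2312]
tool_rot: [0.084, 0.997, -0.0, -0.0]
ft_force: [-0.3, -0.3, 0.0]
grip_width: 0.0637
grasp_force: 0.0
t0.47 p [0.1438 0.4788 0.2312] yawY 80.42 tilt [-0.0001 -0.0002] w 0.0637 gf 0.0 F [-0.3 -0.3  0. ] j [1.28 0.24 0.   1.34 0.   1.45]
shift units [-1.3715 -1.0033  0.3374] mm [-411.4 -301.   101.2]
turn z units -0.1419
```

```bash
python3 -m inch '[[[0,0,0],[-0.098,-0.0717,0],0.3],[[0,0,0],[-0.098,-0.0717,0],0.3],[[0,0,0],[-0.098,-0.0717,0],0.3],[[0,0,0],[-0.098,-0.0717,0],0.3],[[0,0,0],[-0.098,-0.0717,0],0.3],[[0,0,0],[-0.098,-0.0717,0],0.3],[[0,0,0],[-0.098,-0.0717,0],0.3]]' >/dev/null
python3 -m inch '[[[0,0,0],[-0.098,-0.0717,0],0.3],[[0,0,0],[-0.098,-0.0717,0],0.3],[[0,0,0],[-0.098,-0.0717,0],0.3],[[0,0,0],[-0.098,-0.0717,0],0.3],[[0,0,0],[-0.098,-0.0717,0],0.3],[[0,0,0],[-0.098,-0.0717,0],0.3],[[0,0,0],[-0.098,-0.0717,0],0.3]]' >/dev/null
python3 -m inch '[[[0,0,-0.0177],[0,0,0],0.3],[[0,0,-0.0177],[0,0,0],0.3],[[0,0,-0.0177],[0,0,0],0.3],[[0,0,-0.0177],[0,0,0],0.3],[[0,0,-0.0177],[0,0,0],0.3],[[0,0,-0.0177],[0,0,0],0.3],[[0,0,-0.0177],[0,0,0],0.3],[[0,0,-0.0177],[0,0,0],0.3],[[0,0,0],[0,0,0],0.3],[[0,0,0],[0,0,0],0.3]]'
python3 st.py .4994 .1135 .069 131.5
```

```text
clock: 2.47
eef_pos: [0.4988, 0.1127, 0.2313]
tool_rot: [-0.35, 0.937, -0.0, -0.0]
ft_force: [0.6, 0.4, 0.9]
grip_width: 0.0299
grasp_force: 0.0
t2.47 p [0.4988 0.1127 0.2313] yawY 131.02 tilt [-0. -0.] w 0.0299 gf 0.0 F [0.6 0.4 0.9] j [ 0.22  0.26  0.03  1.34 -0.   -0.49]
shift units [-0.0034  0.0008  0.5409] mm [ -1.    0.2 162.3]
turn z units -0.0013
```

```bash
python3 -m inch '[[[0,0,0],[0,0,0.1],0.3],[[0,0,0],[0,0,0.1],0.3],[[0,0,0],[0,0,0.1],0.3],[[0,0,0],[0,0,0.1],0.3],[[0,0,0],[0,0,0.06],0.3],[[0,0,0],[0,0,0],0.3],[[0,0,0],[0,0,0],0.3]]'
python3 -m inch '[[[0,0,0],[0,0,0.03],0.3],[[0,0,0],[0,0,0.0],0.3],[[0,0,0],[0,0,0],0.3]]'
python3 - <<'E'
from h import *
s=vision.camera("side");t=vision.camera("top")
b=cv2.resize(s["img"][130:230,222:322],None,fx=5,fy=5,interpolation=cv2.INTER_CUBIC)
a=cv2.resize(t["img"][155:255,182:242],None,fx=5,fy=5,interpolation=cv2.INTER_CUBIC)
cv2.imwrite("pics/c.png",np.hstack([b,a])[:,:,::-1]); print(proj(s,[.4994,.1135,.081]))
E
```

```text
clock: 3.05
eef_pos: [0.498, 0.1125, 0.0927]
tool_rot: [-0.351, 0.936, 0.0, -0.001]
ft_force: [-1.0, 0.0, 0.5]
grip_width: 0.0295
grasp_force: 0.0
clock: 3.3
eef_pos: [0.4995, 0.1128, 0.0852]
tool_rot: [-0.352, 0.936, -0.0, 0.001]
ft_force: [0.2, -0.1, -0.2]
grip_width: 0.0301
grasp_force: 0.0
[[261.11748201 186.19490322]]
```

View pics/c.png

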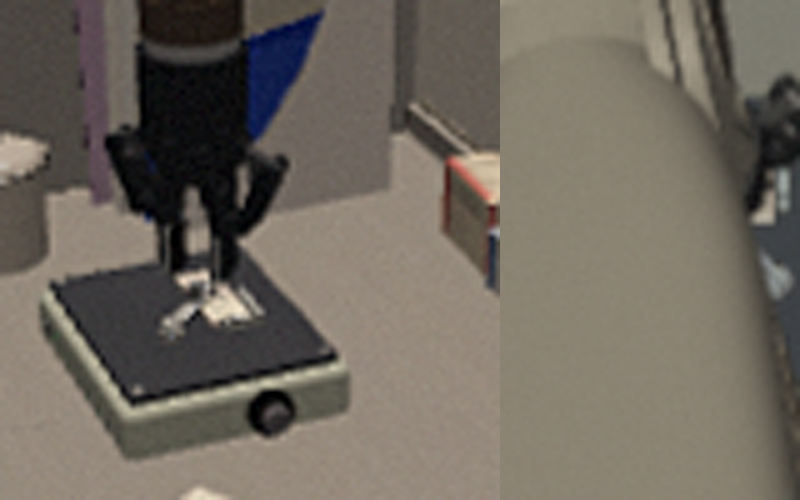

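The fingers (crop x ≈ 172 and 222, tips y ≈ 272) straddle the knob at about (195,281). I'll go down and pinch.

```bash
python3 -m inch '[[[0,0,0],[0,0,0.018],0.3],[[0,0,0],[0,0,0.018],0.3],[[0,0,0],[0,0,0.014],0.3],[[0,0,0],[0,0,0.0],0.3]]'
python3 -m inch '[[[0,0,0],[0,0,0],0.5],[[0,0,0],[0,0,0],0.65],[[0,0,0],[0,0,0],0.8],[[0,0,0],[0,0,0],0.9],[[0,0,0],[0,0,0],1],[[0,0,0],[0,0,0],1],[[0,0,0],[0,0,0],1]]'; python3 st.py .4994 .1135 .069 131.5
```

```text
clock: 3.73
eef_pos: [0.4978, 0.1125, 0.0681]
tool_rot: [-0.352, 0.936, 0.0, -0.001]
ft_force: [0.7, -0.5, 0.0]
grip_width: 0.0299
grasp_force: 0.0
clock: 4.32
eef_pos: [0.4989, 0.1128, 0.0695]
tool_rot: [-0.353, 0.936, 0.0, 0.0]
ft_force: [-0.1, 1.2, 0.2]
grip_width: 0.0074
grasp_force: 58.6
t4.32 p [0.4989 0.1128 0.0695] yawY 131.28 tilt [0.0002 0.0003] w 0.0074 gf 58.6 F [-0.1  1.2  0.2] j [ 0.22  0.39 -0.23  0.95  0.   -0.5 ]
shift units [-0.0028  0.0004  0.0015] mm [-0.8  0.1  0.5]
turn z units -0.0006
```

```bash
python3 -m inch '[[[0,0,0],[0,0,-0.008],1],[[0,0,0],[0,0,-0.007],1],[[0,0,0],[0,0,0],1],[[0,0,0],[0,0,0],1]]'; python3 st.py .4709 .0884 .074
```

```text
clock: 4.65
eef_pos: [0.4978, 0.1121, 0.0726]
tool_rot: [-0.352, 0.936, -0.0, -0.001]
ft_force: [0.8, -1.5, -11.3]
grip_width: 0.0078
grasp_force: 58.5
t4.65 p [0.4978 0.1121 0.0726] yawY 131.26 tilt [-0.0025 -0.0012] w 0.0078 gf 58.5 F [  0.8  -1.5 -11.3] j [ 0.22  0.39 -0.23  0.96 -0.   -0.5 ]
shift units [ 0.1196 -0.0002 -0.0044] mm [35.9 -0.1 -1.3]
```

```bash
python3 -m inch '[[[0,0,-0.0175],[0.0008,0.0137,0],1],[[0,0,-0.0175],[0.0008,0.0137,0],1],[[0,0,-0.0175],[0.0008,0.0137,0],1],[[0,0,-0.0175],[0.0008,0.0137,0],1],[[0,0,0],[0,0,0],1]]'; python3 st.py .4709 .0884 .074
```

```text
clock: 5.07
eef_pos: [0.4841, 0.1219, 0.0727]
tool_rot: [-0.549, 0.836, 0.0, -0.001]
ft_force: [0.0, -0.5, -12.1]
grip_width: 0.0076
grasp_force: 58.4
t5.07 p [0.4841 0.1219 0.0727] yawY 156.60 tilt [-0.0028 -0.0011] w 0.0076 gf 58.4 F [  0.   -0.5 -12.1] j [ 0.25  0.37 -0.26  0.95 -0.   -0.92]
shift units [ 0.1201 -0.0039 -0.004 ] mm [36.  -1.2 -1.2]
```

```bash
python3 -m inch '[[[0,0,-0.0175],[0.0008,0.0137,0],1],[[0,0,-0.0175],[0.0008,0.0137,0],1],[[0,0,-0.0175],[0.0008,0.0137,0],1],[[0,0,-0.0175],[0.0008,0.0137,0],1],[[0,0,-0.0175],[0.0008,0.0137,0],1]]'
python3 -m inch '[[[0,0,-0.0175],[0.0008,0.0137,0],1],[[0,0,-0.0175],[0.0008,0.0137,0],1],[[0,0,-0.0175],[0.0008,0.0137,0],1],[[0,0,-0.0175],[0.0008,0.0137,0],1],[[0,0,-0.0175],[0.0008,0.0137,0],1],[[0,0,0],[0,0,0.015],1],[[0,0,0],[0,0,0],1]]'; python3 st.py .4709 .0884 .074
```

```text
clock: 5.48
eef_pos: [0.4643, 0.1244, 0.0728]
tool_rot: [0.755, -0.655, -0.001, 0.001]
ft_force: [0.9, -1.0, -12.1]
grip_width: 0.0075
grasp_force: 58.5
clock: 6.07
eef_pos: [0.4453, 0.1176, 0.0692]
tool_rot: [0.903, -0.429, -0.002, -0.001]
ft_force: [-4.9, 2.4, -1.0]
grip_width: 0.0076
grasp_force: 59.6
t6.07 p [0.4453 0.1176 0.0692] yawY -140.79 tilt [-0.003   0.0026] w 0.0076 gf 59.6 F [-4.9  2.4 -1. ] j [ 0.26  0.31 -0.36  0.9   0.   -2.  ]
shift units [ 0.1291 -0.0045 -0.0167] mm [38.7 -1.4 -5. ]
```

```bash
python3 -m inch '[[[0,0,0],[0,0,0],0.7],[[0,0,0],[0,0,0],0.5],[[0,0,0],[0,0,0],0.4],[[0,0,0],[0,0,0],0.4],[[0,0,0],[0,0,-0.03],0.4],[[0,0,0],[0,0,-0.07],0.4],[[0,0,0],[0,0,-0.13],0.3],[[0,0,0],[0,0,-0.13],0.3]]'
python3 -m inch '[[[0,0,0.0195],[0,0,0],0.3],[[0,0,0.0195],[0,0,0],0.3],[[0,0,0.0195],[0,0,0],0.3],[[0,0,0.0195],[0,0,0],0.3],[[0,0,0.0195],[0,0,0],0.3],[[0,0,0.0103],[0,0,0],0.3],[[0,0,0],[0,0,0],0.3]]' >/dev/null; python3 st.py .45 -.05 .185 180.8
```

```text
clock: 6.73
eef_pos: [0.4458, 0.1163, 0.1783]
tool_rot: [0.904, -0.427, -0.001, 0.001]
ft_force: [1.8, -0.1, -0.2]
grip_width: 0.0298
grasp_force: 0.0
t7.32 p [0.4472 0.1167 0.1783] yawY -179.43 tilt [0.0014 0.0002] w 0.0299 gf 0.0 F [-0.4 -0.4  0. ] j [ 0.26  0.2  -0.19  1.18 -0.   -1.33]
shift units [ 0.5558 -0.0038 -0.0226] mm [166.7  -1.1  -6.8]
turn z units -0.0006
```

```bash
python3 -m inch '[[[0,0,0],[0.111,0,0],0.3],[[0,0,0],[0.111,0,0],0.3],[[0,0,0],[0.111,0,0],0.3],[[0,0,0],[0.111,0,0],0.3],[[0,0,0],[0.111,0,0],0.3],[[0,0,0],[0,0,0],0.2],[[0,0,0],[0,0,0],0.2]]'
python3 - <<'E'
from h import *
s=vision.camera("side");t=vision.camera("top")
a=cv2.resize(t["img"][165:237,182:282],None,fx=8,fy=8,interpolation=cv2.INTER_CUBIC)
cv2.imwrite("pics/d.png",a[:,:,::-1])
g=t["img"].astype(int)
m=np.zeros(g.shape[:2],np.uint8); q=g[180:205,203:239]; m[180:205,203:239]=((q.min(2)>95)&(q[:,:,0]-q[:,:,2]>12))*255
cs,_=cv2.findContours(m,cv2.RETR_EXTERNAL,cv2.CHAIN_APPROX_NONE); c=max(cs,key=cv2.contourArea);r=cv2.minAreaRect(c);print(r)
b=ray(t,cv2.boxPoints(r),.06);print(b,b.mean(0))
E
```

```text
clock: 7.9
eef_pos: [0.449, -0.0513, 0.1779]
tool_rot: [0.71, -0.704, 0.0, -0.0]
ft_force: [-0.2, 0.7, 0.3]
grip_width: 0.0347
grasp_force: 0.0
((222.0, 193.5), (11.0, 28.0), 90.0)
[[0.53104063 0.1655832  0.06      ]
 [0.53181178 0.0923304  0.06      ]
 [0.50269449 0.09156153 0.06      ]
 [0.50190055 0.16455372 0.06      ]] [0.51686186 0.12850721 0.06      ]
```

View pics/d.png

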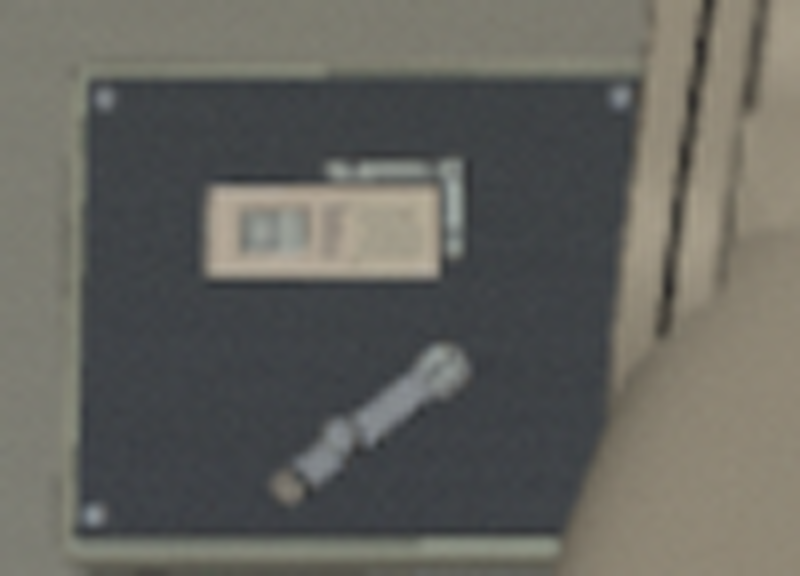

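The slide hasn't moved (crop 205–440 × 183–280), and the clip is well clear, with its foot at crop (288,487). 

The far bar blocks a right-half grip, so I'll work in three moves:
1. Grip the left half.
2. Shift the slide about 30 mm left on the stage.
3. Regrip the right half and turn it.

```bash
python3 st.py .5167 .1456 .178 180.7
```

```text
t8.00 p [ 0.4489 -0.0495  0.1777] yawY -179.30 tilt [0.0005 0.0004] w 0.0338 gf 0.0 F [ 0.4 -0.  -0.3] j [-0.11  0.18 -0.22  1.17  0.   -1.69]
shift units [-0.6474 -0.234  -0.0008] mm [-194.2  -70.2   -0.2]
turn z units 0.0000
```

```bash
python3 -m inch '[[[0,0,0],[-0.108,-0.039,0],0.1],[[0,0,0],[-0.108,-0.039,0],0.1],[[0,0,0],[-0.108,-0.039,0],0.1],[[0,0,0],[-0.108,-0.039,0],0.1],[[0,0,0],[-0.108,-0.039,0],0.1],[[0,0,0],[-0.108,-0.039,0],0.1],[[0,0,0],[0,0,0.13],0.1],[[0,0,0],[0,0,0.13],0.1],[[0,0,0],[0,0,0.06],0.1],[[0,0,0],[0,0,0],0.1]]' >/dev/null
python3 -m inch '[[[0,0,0],[0,0,0],0.1],[[0,0,0],[0,0,0],0.1]]' >/dev/null; python3 st.py .5167 .1456 .060 180.7
```

```text
t9.00 p [0.5177 0.1467 0.0829] yawY -179.23 tilt [0.0025 0.0008] w 0.0381 gf 0.0 F [0.2 0.3 0.1] j [ 0.28  0.42 -0.14  1.    0.   -1.31]
shift units [0.0036 0.0035 0.0763] mm [ 1.1  1.1 22.9]
turn z units 0.0002
```

```bash
python3 -m inch '[[[0,0,0],[0.002,0.001,0.03],0.1],[[0,0,0],[0,0,0.03],0.1],[[0,0,0],[0,0,0.02],0.1],[[0,0,0],[0,0,0],0.1],[[0,0,0],[0,0,0],0.1]]'
python3 -m inch '[[[0,0,0],[0,0,0.005],0.1],[[0,0,0],[0,0,0],0.1]]'
python3 -m inch '[[[0,0,0],[0,0,0.005],0.1],[[0,0,0],[0,0,0],0.1]]'
```

```text
clock: 9.42
eef_pos: [0.516, 0.1445, 0.0569]
tool_rot: [0.711, -0.703, -0.0, 0.0]
ft_force: [-0.2, -0.6, -0.5]
grip_width: 0.0384
grasp_force: 0.0
clock: 9.58
eef_pos: [0.5166, 0.1448, 0.0559]
tool_rot: [0.711, -0.703, 0.0, -0.0]
ft_force: [0.3, 0.8, -0.9]
grip_width: 0.0384
grasp_force: 0.0
clock: 9.75
eef_pos: [0.5164, 0.1448, 0.0543]
tool_rot: [0.711, -0.703, 0.0, -0.0]
ft_force: [0.1, 0.1, 0.1]
grip_width: 0.0385
grasp_force: 0.0
```

```bash
python3 -m inch '[[[0,0,0],[0,0,0.004],0.1],[[0,0,0],[0,0,0],0.1]]'
python3 -m inch '[[[0,0,0],[0,0,0],0.25],[[0,0,0],[0,0,0],0.35],[[0,0,0],[0,0,0],0.5],[[0,0,0],[0,0,0],0.6],[[0,0,0],[0,0,0],0.6]]'
```

```text
clock: 9.92
eef_pos: [0.5164, 0.1448, 0.053]
tool_rot: [0.711, -0.703, -0.0, 0.0]
ft_force: [-0.1, -0.5, -0.3]
grip_width: 0.0385
grasp_force: 0.0
clock: 10.33
eef_pos: [0.5168, 0.145, 0.054]
tool_rot: [0.711, -0.703, 0.0, -0.001]
ft_force: [-0.3, -0.6, 5.4]
grip_width: 0.0282
grasp_force: 60.6
```

```bash
python3 -m inch '[[[0,0,0],[0,0,-0.015],0.6],[[0,0,0],[-0.027,0,0],0.6],[[0,0,0],[-0.027,0,0],0.6],[[0,0,0],[-0.027,0,0],0.6],[[0,0,0],[-0.027,0,0],0.6],[[0,0,0],[0,0,0],0.6],[[0,0,0],[0,0,0.007],0.6],[[0,0,0],[0,0,0.006],0.6],[[0,0,0],[0,0,0],0.6]]'
python3 -m inch '[[[0,0,0],[0,0,0],0.4],[[0,0,0],[0,0,0],0.25],[[0,0,0],[0,0,0],0.1],[[0,0,0],[0,0,0],0.1],[[0,0,0],[0,0,-0.02],0.1],[[0,0,0],[0,0,-0.04],0.1],[[0,0,0],[0,0,-0.04],0.1],[[0,0,0],[0,0,0],0.1]]'; python3 st.py .5167 .1446 .08 180.7
```

```text
clock: 11.08
eef_pos: [0.516, 0.1775, 0.054]
tool_rot: [0.711, -0.703, -0.0, -0.0]
ft_force: [-2.2, 1.4, 3.2]
grip_width: 0.0277
grasp_force: 61.0
clock: 11.75
eef_pos: [0.5178, 0.1776, 0.0862]
tool_rot: [0.711, -0.703, 0.001, -0.002]
ft_force: [-0.1, -0.1, 0.1]
grip_width: 0.0387
grasp_force: 0.0
t11.75 p [0.5178 0.1776 0.0862] yawY -179.34 tilt [0.0043 0.0012] w 0.0387 gf 0.0 F [-0.1 -0.1  0.1] j [ 0.33  0.43 -0.11  1.02 -0.   -1.25]
shift units [0.1101 0.0051 0.0206] mm [33.   1.5  6.2]
turn z units -0.0001
```

```bash
python3 -m inch '[[[0,0,0],[0.037,0,0],0.1],[[0,0,0],[0.037,0,0],0.1],[[0,0,0],[0.037,0,0],0.1],[[0,0,0],[0,0,0.04],0.1],[[0,0,0],[0,0,0.04],0.1],[[0,0,0],[0,0,0.019],0.1],[[0,0,0],[0,0,0],0.1],[[0,0,0],[0,0,0],0.1]]'
python3 -m inch '[[[0,0,0],[0,0,0],0.25],[[0,0,0],[0,0,0],0.35],[[0,0,0],[0,0,0],0.5],[[0,0,0],[0,0,0],0.6],[[0,0,0],[0,0,0],0.6],[[0,0,0],[0,0,-0.002],0.6],[[0,0,0],[0,0,0],0.6]]'
```

```text
clock: 12.42
eef_pos: [0.516, 0.1429, 0.0535]
tool_rot: [0.711, -0.703, -0.0, 0.001]
ft_force: [0.8, -0.5, 0.6]
grip_width: 0.0385
grasp_force: 0.0
clock: 13.0
eef_pos: [0.5163, 0.1441, 0.0545]
tool_rot: [0.711, -0.703, -0.0, 0.0]
ft_force: [-0.1, -0.3, -0.4]
grip_width: 0.0276
grasp_force: 59.1
```

```bash
python3 -m inch '[[[0,0,0],[0,0,-0.05],0.6],[[0,0,0],[0,0,-0.1],0.6],[[0,0,0],[0,0,-0.08],0.6],[[0,0,0],[0,0,0],0.6]]' >/dev/null
python3 -m inch '[[[0,0,0.0192],[0,0,0],0.6],[[0,0,0.0192],[0,0,0],0.6],[[0,0,0.0192],[0,0,0],0.6],[[0,0,0.0192],[0,0,0],0.6],[[0,0,0.0192],[0,0,0],0.6],[[0,0,0.0192],[0,0,0],0.6],[[0,0,0.0192],[0,0,0],0.6],[[0,0,0.0192],[0,0,0],0.6],[[0,0,0.0192],[0,0,0],0.6]]' >/dev/null
python3 -m inch '[[[0,0,0.0192],[0,0,0],0.6],[[0,0,0.0192],[0,0,0],0.6],[[0,0,0.0192],[0,0,0],0.6],[[0,0,0.0192],[0,0,0],0.6],[[0,0,0.0192],[0,0,0],0.6],[[0,0,0.0192],[0,0,0],0.6],[[0,0,0.0192],[0,0,0],0.6],[[0,0,0.0192],[0,0,0],0.6],[[0,0,0.0192],[0,0,0],0.6]]' >/dev/null
python3 -m inch '[[[0,0,0.0192],[0,0,0],0.6],[[0,0,0.0192],[0,0,0],0.6],[[0,0,0.0192],[0,0,0],0.6],[[0,0,0.0192],[0,0,0],0.6],[[0,0,0.0192],[0,0,0],0.6],[[0,0,0.0192],[0,0,0],0.6],[[0,0,0.0192],[0,0,0],0.6],[[0,0,0.0192],[0,0,0],0.6],[[0,0,0],[0,0,0],0.6],[[0,0,0],[0,0,0],0.6]]' >/dev/null
python3 st.py .5177 .144 .08 0.8
python3 - <<'E'
from h import *
s=vision.camera("side");t=vision.camera("top")
b=cv2.resize(s["img"][110:230,222:322],None,fx=5,fy=5,interpolation=cv2.INTER_CUBIC)
a=cv2.resize(t["img"][125:245,182:242],None,fx=5,fy=5,interpolation=cv2.INTER_CUBIC)
cv2.imwrite("pics/e.png",np.hstack([b,a])[:,:,::-1])
E
```

```text
t15.67 p [0.5161 0.144  0.123 ] yawY 1.14 tilt [-0.0009 -0.0001] w 0.0276 gf 59.2 F [-0.2  0.1 -0.8] j [ 0.27  0.38 -0.09  1.1   0.    1.82]
shift units [-0.      0.0056  0.1434] mm [-0.   1.7 43. ]
turn z units 0.0010
```

View pics/e.png

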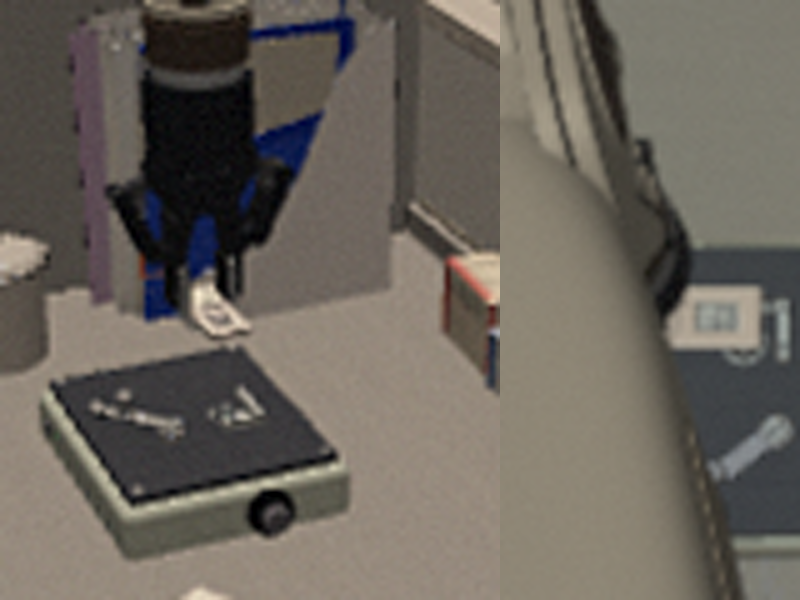

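The slide is now turned: its chamber is at the right end, pixel ≈ (717,318) of the combined crop, and the stage and stop are empty below. Next I'll measure the slide's end in the gripper.

Run:
```python
from h import *
t=vision.camera("top");g=t["img"].astype(int)
q=g[176:202,218:240]; m=((q.min(2)>95)&(q[:,:,0]-q[:,:,2]>12))
ys,xs=np.where(m); print(np.array([m.sum(1),m.sum(0)[:].tolist()+[0]*4],dtype=object))
# sub-pixel right end: brightness profile (rows mid slide edges) 
r=g[[183,184,193,194],:,0].mean(0)[226:240]; print("cols226",r.round())
c=g[174:204,229:233,0].mean(1); print("rows174",c.round())
for px in ([233.5,188.5],[231,182],[231,194.5]): print(px,ray(t,[px],.1285))
```

```text
[[0 0 0 0 0 0 13 15 15 16 7 7 7 7 7 16 16 16 15 0 0 0 0 0 0 0]
 [10 12 13 8 8 8 8 8 8 8 8 8 13 13 13 11 0 0 0 0 0 0 0 0 0 0]]
cols226 [167. 168. 166. 168. 170. 170. 166. 150.  98.  72.  66.  82.  98.  88.]
rows174 [ 88.  63.  62.  64.  63.  63.  62.  64. 138. 176. 176. 172. 168. 170.
 170. 170. 172. 174. 176. 178. 143.  80. 102. 104.  68.  63.  64.  64.
  64.  62.]
[233.5, 188.5] [[0.51718516 0.0911063  0.1285    ]]
[231, 182] [[0.53342348 0.09772135 0.1285    ]]
[231, 194.5] [[0.5021318  0.09684525 0.1285    ]]
```

```bash
python3 -m inch '[[[0,0,0.001],[0.005,-0.008,0.08],0.6],[[0,0,0],[0,0,0.08],0.6],[[0,0,0],[0,0,0.03],0.6],[[0,0,0],[0,0,0],0.6],[[0,0,0],[0,0,0],0.6]]'
python3 -m inch '[[[0,0,0],[0,0,0.015],0.6],[[0,0,0],[0,0,0.013],0.6],[[0,0,0],[0,0,0],0.6],[[0,0,0],[0,0,0],0.6]]'; python3 st.py .5184 .144 .0555 0.8
```

```text
clock: 16.23
eef_pos: [0.5138, 0.1453, 0.0665]
tool_rot: [0.703, 0.711, -0.001, -0.0]
ft_force: [-0.1, -0.7, -0.1]
grip_width: 0.0279
grasp_force: 59.3
clock: 16.57
eef_pos: [0.5142, 0.1454, 0.0586]
tool_rot: [0.703, 0.711, 0.0, 0.0]
ft_force: [-0.7, -0.8, -0.2]
grip_width: 0.0277
grasp_force: 59.3
t16.57 p [0.5142 0.1454 0.0586] yawY 0.60 tilt [0.0006 0.0002] w 0.0277 gf 59.3 F [-0.7 -0.8 -0.2] j [ 0.28  0.44 -0.18  0.95  0.    1.84]
shift units [-0.0049  0.0139  0.0103] mm [-1.5  4.2  3.1]
turn z units -0.0006
```

```bash
python3 -m inch '[[[0,0,-0.0006],[0,0,0.0085],0.6],[[0,0,0],[0,0.007,0],0.6],[[0,0,0],[0,0,0],0.6]]' | grep -E "pos|ft"
for i in 1 2 3; do python3 -m inch '[[[0,0,0],[0,0.004,0],0.6],[[0,0,0],[0,0,0],0.6]]' | grep -E "pos|ft_f"; done
```

```text
eef_pos: [0.5166, 0.1455, 0.0558]
ft_force: [0.2, 1.4, -0.6]
eef_pos: [0.517, 0.1454, 0.0556]
ft_force: [-2.1, 0.0, -0.4]
eef_pos: [0.5171, 0.1454, 0.0553]
ft_force: [-4.3, 0.8, 1.7]
eef_pos: [0.5172, 0.1454, 0.0551]
ft_force: [-6.5, 0.8, 2.8]
```

```bash
python3 -m inch '[[[0,0,0],[-0.004,-0.006,0],0.6],[[0,0,0],[0,0,0],0.6]]' | grep -E "pos|ft"
for i in 1 2 3 4 5 ; do python3 -m inch '[[[0,0,0],[-0.004,0,0],0.6],[[0,0,0],[0,0,0],0.6]]' | grep -E "pos|ft_f"; done
```

```text
eef_pos: [0.5171, 0.1442, 0.0553]
ft_force: [-4.3, 0.4, 0.2]
eef_pos: [0.5171, 0.1432, 0.0553]
ft_force: [-5.1, 1.7, -0.9]
eef_pos: [0.5171, 0.1427, 0.0554]
ft_force: [-5.3, 4.7, -0.4]
eef_pos: [0.5171, 0.1426, 0.0554]
ft_force: [-6.0, 6.9, -2.0]
eef_pos: [0.5171, 0.1425, 0.0555]
ft_force: [-5.6, 9.0, -1.1]
eef_pos: [0.5171, 0.1425, 0.0556]
ft_force: [-5.4, 11.8, -0.9]
```

```bash
python3 -m inch '[[[0,0,0],[0.007,-0.002,0.002],0.6],[[0,0,0],[0,0,0.003],0.6],[[0,0,0],[0,0,0],0.6]]' | grep -E "pos|ft"
python3 -m inch '[[[0,0,0],[0,0,0],0.4],[[0,0,0],[0,0,0],0.25],[[0,0,0],[0,0,0],0.1],[[0,0,0],[0,0,0],0.1],[[0,0,0],[0,0,-0.02],0.1],[[0,0,0],[0,0,-0.06],0.1],[[0,0,0],[0,0,-0.12],0.1],[[0,0,0],[0,0,-0.12],0.1]]' >/dev/null
python3 -m inch '[[[0,0,0],[-0.12,0,0],0.3],[[0,0,0],[-0.12,0,0],0.3],[[0,0,0],[-0.12,0,0],0.3],[[0,0,0],[-0.12,0,0],0.3],[[0,0,0],[-0.12,-0.1,0],0.3],[[0,0,0],[0,0,0],0.3],[[0,0,0],[0,0,0],0.3]]'
python3 - <<'E'
from h import *
t=vision.camera("top")
a=cv2.resize(t["img"][165:237,182:282],None,fx=8,fy=8,interpolation=cv2.INTER_CUBIC)
cv2.imwrite("pics/f.png",a[:,:,::-1])
E
```

```text
eef_pos: [0.5171, 0.1426, 0.0545]
ft_force: [-5.1, 7.2, 1.9]
clock: 19.82
eef_pos: [0.4925, -0.0383, 0.1508]
tool_rot: [0.704, 0.71, 0.0, 0.0]
ft_force: [0.0, 0.0, -0.2]
grip_width: 0.03
grasp_force: 0.0
```

View pics/f.png

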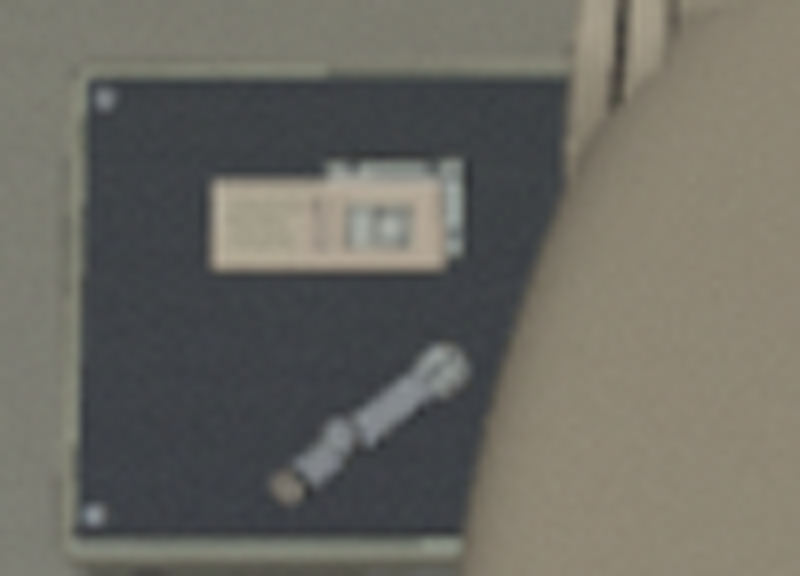

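The slide lies in the corner (crop 212–445 × 178–271) with its chamber at (378,226), and the clip is still clear. Next I'll fetch the clip knob.

```bash
python3 -m inch '[[[0,0,-0.0178],[0,0,0],0.3],[[0,0,-0.0178],[0,0,0],0.3],[[0,0,-0.0178],[0,0,0],0.3],[[0,0,-0.0178],[0,0,0],0.3],[[0,0,-0.0178],[0,0,0],0.3],[[0,0,-0.0178],[0,0,0],0.3],[[0,0,0],[0,0,0],0.3],[[0,0,0],[0,0,0],0.3]]' >/dev/null; python3 st.py .4453 .1172 .0695 39.2
```

```text
t20.53 p [ 0.4941 -0.0351  0.1505] yawY 39.20 tilt [ 0.0011 -0.0001] w 0.0299 gf 0.0 F [ 0.5 -0.6  1.4] j [-0.07  0.28 -0.16  1.13 -0.    0.82]
shift units [0.4964 0.1946 0.2696] mm [148.9  58.4  80.9]
turn z units 0.0000
```

```bash
python3 -m inch '[[[0,0,0],[0.1,0.039,0],0.3],[[0,0,0],[0.1,0.039,0],0.3],[[0,0,0],[0.1,0.039,0],0.3],[[0,0,0],[0.1,0.039,0],0.3],[[0,0,0],[0.096,0.039,0],0.3],[[0,0,0],[0,0,0.1],0.3],[[0,0,0],[0,0,0.1],0.3],[[0,0,0],[0,0,0],0.3],[[0,0,0],[0,0,0],0.3]]'; python3 st.py .4453 .1172 .0695 39.2
```

```text
clock: 21.28
eef_pos: [0.4429, 0.1164, 0.0893]
tool_rot: [0.429, 0.903, -0.001, -0.001]
ft_force: [-0.3, -0.3, 0.0]
grip_width: 0.0299
grasp_force: 0.0
t21.28 p [0.4429 0.1164 0.0893] yawY 39.23 tilt [-0.0037 -0.001 ] w 0.0299 gf 0.0 F [-0.3 -0.3  0. ] j [ 0.26  0.28 -0.34  0.96 -0.    1.14]
shift units [-0.003   0.0081  0.0661] mm [-0.9  2.4 19.8]
turn z units 0.0001
```

```bash
python3 -m inch '[[[0,0,0],[0,0.004,0.03],0.3],[[0,0,0],[0,0,0.02],0.3],[[0,0,0],[0,0,0.016],0.3],[[0,0,0],[0,0,0],0.3]]'
python3 -m inch '[[[0,0,0],[0,0,0],0.5],[[0,0,0],[0,0,0],0.65],[[0,0,0],[0,0,0],0.8],[[0,0,0],[0,0,0],0.9],[[0,0,0],[0,0,0],1],[[0,0,0],[0,0,0],1],[[0,0,0],[0,0,0],1]]'; python3 st.py .4700 .0875 .0695 39.2
```

```text
clock: 21.62
eef_pos: [0.4452, 0.1166, 0.07]
tool_rot: [0.429, 0.903, -0.0, -0.0]
ft_force: [0.3, 0.6, 0.1]
grip_width: 0.03
grasp_force: 0.0
clock: 22.2
eef_pos: [0.4456, 0.117, 0.0708]
tool_rot: [0.428, 0.904, 0.0, 0.0]
ft_force: [-0.6, -0.2, 3.4]
grip_width: 0.0071
grasp_force: 58.8
t22.20 p [0.4456 0.117  0.0708] yawY 39.26 tilt [0.001  0.0001] w 0.0071 gf 58.8 F [-0.6 -0.2  3.4] j [ 0.26  0.3  -0.36  0.9  -0.    1.14]
shift units [-0.1275  0.0007  0.0043] mm [-38.3   0.2   1.3]
turn z units 0.0002
```

```bash
python3 -m inch '[[[0,0,0],[0,0,-0.009],1],[[0,0,0],[0,0,-0.009],1],[[0,0,0],[0,0,0],1],[[0,0,0],[0,0,0],1]]'
python3 -m inch '[[[0,0,0.0178],[-0.0008,0.0141,0],1],[[0,0,0.0178],[-0.0008,0.0141,0],1],[[0,0,0.0178],[-0.0008,0.0141,0],1],[[0,0,0.0178],[-0.0008,0.0141,0],1],[[0,0,0.0178],[-0.0008,0.0141,0],1],[[0,0,0.0178],[-0.0008,0.0141,0],1],[[0,0,0],[0,0,0],1]]';python3 st.py .4697 .0872 .0695
```

```text
clock: 22.53
eef_pos: [0.4461, 0.1156, 0.0747]
tool_rot: [0.429, 0.903, -0.001, 0.001]
ft_force: [7.5, -2.6, -11.3]
grip_width: 0.0068
grasp_force: 58.6
clock: 23.12
eef_pos: [0.4682, 0.1243, 0.0742]
tool_rot: [0.703, 0.711, -0.002, 0.0]
ft_force: [3.6, -2.9, -8.3]
grip_width: 0.0071
grasp_force: 58.8
t23.12 p [0.4682 0.1243 0.0742] yawY 0.67 tilt [-0.0025 -0.0027] w 0.0071 gf 58.8 F [ 3.6 -2.9 -8.3] j [ 0.26  0.34 -0.29  0.94 -0.    1.82]
shift units [-0.1237  0.0035  0.0158] mm [-37.1   1.1   4.7]
```

```bash
python3 -m inch '[[[0,0,0.0178],[-0.0008,0.0141,0],1],[[0,0,0.0178],[-0.0008,0.0141,0],1],[[0,0,0.0178],[-0.0008,0.0141,0],1],[[0,0,0.0178],[-0.0008,0.0141,0],1],[[0,0,0.0178],[-0.0008,0.0141,0],1],[[0,0,0.0178],[-0.0008,0.0141,0],1],[[0,0,0.0178],[-0.0008,0.0141,0],1],[[0,0,0],[0,0,0],1],[[0,0,0],[0,0,0],1]]';python3 st.py .4962 .1144 .0695 -44.2
python3 - <<'E'
from h import *
s=vision.camera("side")
b=cv2.resize(s["img"][160:225,222:302],None,fx=8,fy=8,interpolation=cv2.INTER_CUBIC)
cv2.imwrite("pics/g.png",b[:,:,::-1])
E
```

```text
clock: 23.87
eef_pos: [0.4943, 0.1145, 0.0747]
tool_rot: [0.92, 0.392, -0.001, -0.0]
ft_force: [0.2, -1.3, -8.4]
grip_width: 0.0068
grasp_force: 58.9
t23.87 p [0.4943 0.1145 0.0747] yawY -43.80 tilt [-0.0029 -0.0007] w 0.0068 gf 58.9 F [ 0.2 -1.3 -8.4] j [ 0.23  0.38 -0.23  0.96 -0.    2.56]
shift units [0.0043 0.0047 0.0172] mm [1.3 1.4 5.2]
turn z units 0.0011
```

```bash
python3 -m inch '[[[0,0,0.003],[0,0.004,0],1],[[0,0,0],[0,0,0.006],1],[[0,0,0],[0,0,0.006],1],[[0,0,0],[0,0,0],1],[[0,0,0],[0,0,0],1]]'
python3 st.py .4962 .1144 .0695 -44.2
python3 -m inch '[[[0,0,0],[0,0,0],0.8],[[0,0,0],[0,0,0],0.6],[[0,0,0],[0,0,0],0.4],[[0,0,0],[0,0,0],0.3],[[0,0,0],[0,0,0],0.3],[[0,0,0],[0,0,-0.03],0.3],[[0,0,0],[0,0,-0.07],0.3],[[0,0,0],[0,0,-0.13],0.3],[[0,0,0],[0,0,-0.13],0.3]]' >/dev/null
python3 -m inch '[[[0,0,0],[-0.09,0.09,0],0.3],[[0,0,0],[-0.09,0.09,0],0.3],[[0,0,0],[-0.09,0.09,0],0.3],[[0,0,0],[-0.09,0.09,0],0.3],[[0,0,0],[-0.09,0.09,0],0.3],[[0,0,0],[0,0,0],0.3],[[0,0,0],[0,0,0],0.3]]'
python3 - <<'E'
from h import *
t=vision.camera("top")
a=cv2.resize(t["img"][165:237,182:282],None,fx=8,fy=8,interpolation=cv2.INTER_CUBIC)
cv2.imwrite("pics/h.png",a[:,:,::-1])
E
```

```text
clock: 24.33
eef_pos: [0.4958, 0.1142, 0.0727]
tool_rot: [0.924, 0.382, -0.0, -0.0]
ft_force: [-3.8, -1.4, -0.5]
grip_width: 0.007
grasp_force: 59.9
t24.33 p [0.4958 0.1142 0.0727] yawY -45.07 tilt [-0.0007  0.0005] w 0.0070 gf 59.9 F [-3.8 -1.4 -0.5] j [ 0.23  0.39 -0.23  0.95  0.    2.58]
shift units [0.0012 0.0005 0.0106] mm [0.4 0.1 3.2]
turn z units -0.0024
clock: 25.67
eef_pos: [0.4962, -0.079, 0.181]
tool_rot: [0.925, 0.38, 0.001, 0.0]
ft_force: [0.2, 0.1, 0.0]
grip_width: 0.0301
grasp_force: 0.0
```

View pics/h.png

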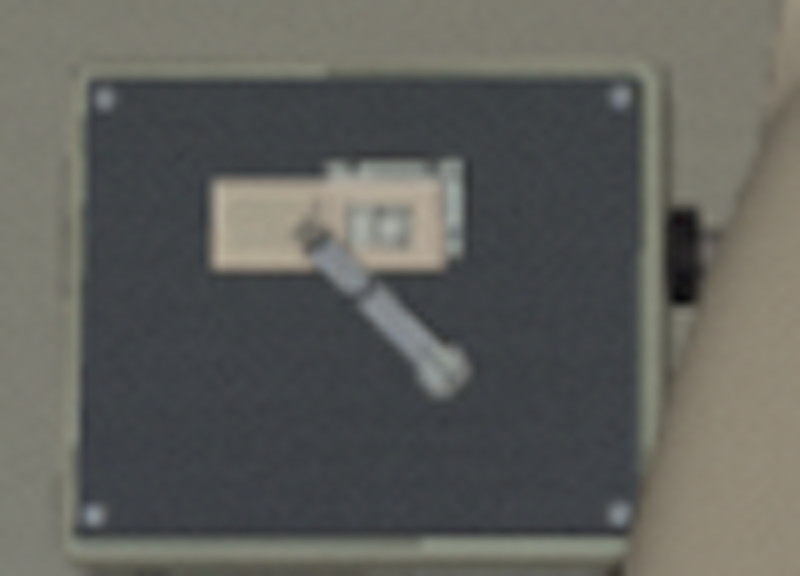

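The slide is unchanged at 212–445 × 178–271. The clip foot is at about (312,237), roughly 10 mm inside the near edge and 20 mm from the chamber at (378,226). The arm is clear, so I'm handing in.

```bash
python3 -c "
from workcell import workorder; print(workorder.job_done())"
```

```text
the job is handed in; nothing more can be done
None
```

The job is handed in (no verdict was returned): the slide is turned end for end and snug in the stop corner with its chamber over the lens, the clip foot is back on its near long edge, clear of the chamber, and the robot is touching nothing.

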